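# Check the mixer's belt tensioner against its scale

## Robot

A 6-joint arm with a two-finger parallel gripper is mounted at the origin on the work surface. World frame = base frame: x ahead of the robot, y to its left, z up, the work surface at z = 0. Lengths are in m, angles in rad, forces in N, time in s.
With the tool pointing down it reaches from about 0.3 to 0.85 m from the base axis. Payload 5.4 kg.
Tool frame: the origin (TCP) lies between the finger pads; the fingertips stand 8 mm ahead of it and the grasp point (between the pads) lies 11 mm behind it; z points along the fingers, y is the direction in which the jaws open and shut (so a half turn about z gives the same grasp; the last joint's range is limited). The gripper opens to 85 mm and grips with 20 to 120 N. Pads are 22 mm wide; open, the fingers measure 114 mm over their backs; the gripper's body (76 mm by 85 mm) begins 54 mm behind the grasp point. The pads swing forward as they close: fully open they stand 13 mm farther back than shut.
Start: joints at [0.979, 0.158, 1.597, -0, 1.386, -0.21], TCP at [0.214, 0.534, 0.239] pointing down, gripper open.
Joint ranges: [-2.91, 2.91], [-0.94, 2.29], [0.18, 2.7], [-1.29, 4.43], [0.17, 2.64], [-3, 3]. Speed limits (rad/s): [2.57, 2.57, 3.14, 3.14, 3.14, 3.14].

## Interface

Orientations are given as [roll, pitch, yaw] about the fixed x, y, z axes, in that order (R = Rz(yaw) Ry(pitch) Rx(roll)).
In Python, from bench import r gives the robot as it stands. Calls block until the motion is done:
- r.move_ptp(position, orientation): joint-space move of the TCP to a pose.
- r.line_to(position, speed=0.15, rotation=None): straight line of the TCP; rotation=None keeps the orientation; speed is the mean speed in m/s.
- r.move_j(angles): joint-space move.
- r.gripper_to(opening): finger opening in m; the grip force is fixed at half the most; returns when the fingers have stopped.
- r.hold(seconds).
- r.inverse_kinematics(position, orientation): joint angles nearest the present ones, or None.
- r.get_obs(): the state.
- r.grab_frame(name): name is "scene" or "side" or "wrist"; returns a dict with "image" (420x560x3 uint8, red, green, blue), "z_map" (420x560 float32, m along the optical axis (not along the pixel's ray), 0 where there is no reading), "fx", "fy", "cx", "cy" (pixels), "rvec" (rotation vector, rad) and "tvec" (3), from world to camera coordinates, as OpenCV has them. Camera axes: x right, y down, z forward; pixel columns grow to the right and rows downward; lengths in m; the calibration is good to about 2 mm. A picture is of the moment at which its call begins.
A pose or a line that the arm cannot do raises r.MotionError and nothing moves.
- r.job_done(): hands the job in, once; it reports no verdict.
The state is a dict: "t": time; "qpos": joint angles; "joint_vel": joint speeds; "tau": joint torques, N m; "ee_pos": TCP position; "tool_rot": TCP orientation; "ft_force": force on the tool from outside, world axes, zero at the start; "wrist_torque": the same for the moment, N m; "grip_width": finger opening in m.
Only numpy, scipy, OpenCV 4.12 (cv2) and the standard library are available. Lean on these libraries where they do the work, as an engineer would, in place of code of your own. Each camera call takes 0.05 s, during which the arm holds its last target. There are 200 camera calls.

## Task

Check the spring of the mixer's belt tensioner on the plywood board: with closed fingertips against its black roller, push the sprung arm up the scale, square to the arm, until you are pushing with 15 newtons, and hold that for about a second while you read where the pointer stands. Then ease the arm back to its stop without letting it snap, and slide the steel marker along the scale to the place you read, leaving it there. Never press the arm with more than 20 newtons, and leave everything else where it is.

Things in the scene. Friction and masses are not known exactly. Their poses are not given: they have to be found in the camera images.
- check_board: birch plywood board, 320 x 300 x 18 mm, fixed flat on the work surface. Origin: centre of its underside; x points to the side with the scale, y to its left, z up. The arm's upright pivot pin stands at x = -100 mm, y = 0 of the board.
- tensioner_arm: grey sprung arm, a bar 18 mm wide, 31 to 41 mm above the work surface. Origin: on the upright pivot axis; x along the arm to roller and pointer, z up. A spring presses it clockwise (seen from above) against a steel stop block; pushed anticlockwise it can swing over 0.9 rad. Its resistance (about 2 to 9 N at the roller to leave the stop, then some 10 to 25 N more per radian) differs each time.
- roller_top (a point): centre of the top face of the black plastic roller on the arm, 125 mm from the pivot axis. The roller is 28 mm in diameter, 30 mm high, from 42 to 72 mm above the work surface, and spins freely on its upright pin. The place to push, on its clockwise side.
- pointer_tip (a point): end of the arm's small steel pointer, 150 mm from the pivot axis, just inside the scale's inner edge. Its direction from the pivot is the reading.
- scale_zero (a point): zero stroke of the scale, 165 mm from the pivot axis, where the pointer points with the arm at its stop. The scale is a fixed aluminium arc round the pivot, radius 152 to 178 mm, top 44 mm above the work surface, with black strokes every 0.1 rad, every fifth one long; readings grow anticlockwise seen from above, up to 1.1 rad; right readings lie between 0.3 and 0.8 rad.
- marker: steel marker clip on the outer rim of the scale; it slides along the rim (turns about the arm's pivot axis) with slight friction (1 to 2 N) and stays where it is left. Origin: on the pivot axis at the board's upper face; x points from the axis through the middle of the clip. It starts near the upper (anticlockwise) end of the scale.
- marker_top (a point): centre of the top of the marker's upright block, 200 mm from the pivot axis, 75 mm above the work surface. The block is 14 mm wide along the rim, 18 mm deep radially, and reaches down to 19 mm above the work surface: grip it across its 14 mm width from above, or push it. Board free beside it.
- marker_tip (a point): inner end of the marker's thin steel finger over the scale, 163 mm from the pivot axis: the marker's direction from the pivot, to be set to the reading.
- spring_collar: dark steel collar, 42 mm in diameter, with a small tooth, under the arm on the pivot: holds the inner end of the spring, clamped hard. Origin: on the pivot axis; x points through the tooth, to where the arm would stand with its spring slack (clockwise of the stop, by a different amount each time).
- glass_bowl: glass mixer bowl, 210 mm across, 120 mm high, standing at the left; origin: centre of its underside. Bystander.
- cup_big: larger stainless measuring cup, 76 mm across, 45 mm high, with a flat handle, beyond the board; origin: centre of its underside. Bystander.
- cup_small: small stainless measuring cup, 50 mm across, 30 mm high, standing on the board's near right corner; origin: centre of its underside. Bystander.
- egg_separator: white plastic egg separator, a shallow 84 mm dish, 22 mm high, with a handle, beyond the board; origin: centre of its underside. Bystander.
- spare_ring: black plastic ring, 38 mm across, 14 mm high, lying on the board's near left corner; origin: centre of its underside. Bystander.
- spice_jar: glass spice jar, 48 mm across, 100 mm high, at the right; origin: centre of its underside. Bystander.
- spatula: spatula lying right of the board; origin: on its underside. Bystander.

How it is judged:
On the way, in this order (a step that is already met when the one before it is completed fails the run):
1. the fingers push the tensioner arm with 15 N (13.5 to 16.5 N) steadily for 0.8 s, the arm well off its stop (contact force between the fingers and tensioner_arm between 13.5 and 16.5 N and y of pointer_tip in the frame of check_board above -0.055 m), for 0.8 s.
2. the arm is back at its stop and no longer pushed (y of pointer_tip in the frame of check_board below -0.073 m and contact force between the fingers and tensioner_arm below 0.5 N), for 0.2 s.
At the end, for the whole second after the job is handed in: the arm rests at its stop, and the marker stands at rest on the scale within 0.1 rad (one division) of the deflection that 15 N, pushed square to the arm at the roller, gives (y of pointer_tip in the frame of check_board below -0.073 m and angular speed of tensioner_arm below 0.1 rad/s and angular speed of marker below 0.05 rad/s and angle between the x axis of marker and the x axis of spring_collar, either way round between 0.752 and 0.952 rad); the robot touches nothing.
It fails at once if the arm pressed with more than 20 N (contact force between the fingers and tensioner_arm above 20 N).
It fails at once if the arm let go so that it snaps back (turns faster than 3 rad/s) (angular speed of tensioner_arm above 3 rad/s).
It fails at once if a bystander moved by more than 20 mm (distance of any of glass_bowl, cup_big, cup_small, egg_separator, spare_ring, spice_jar, spatula from where it was at the start of the episode above 0.02 m).
It also fails if it takes over 54 s, if anything falls off the work surface, if the arm or the gripper's body presses on something with over 40 N, if the wrist force passes 120 N, or if a joint passes its speed limit or range.

## Working session

There is one attempt and no reset: what is moved stays moved. The work goes in short steps, each a Python script; the robot and the scene stay as the last script left them, time stands still between calls to the robot, and variables do not carry over. Pictures are saved under pics/ and viewed, about 8 in all and at most 12, crops included, and the job is handed in when it is done.

```bash
mkdir -p pics; ls; cat > h.py <<'E'
import numpy as np,cv2
from bench import r
def cam(n):
    f=r.grab_frame(n);R=cv2.Rodrigues(np.array(f["rvec"],float))[0];return f,R,np.array(f["tvec"],float).ravel()
def onplane(f,R,t,u,v,z):
    d=R.T@np.array([(u-f["cx"])/f["fx"],(v-f["cy"])/f["fy"],1]);c=-R.T@t
    return c+d*(z-c[2])/d[2]
def proj(f,R,t,p):
    q=R@np.array(p,float)+t;return np.array([f["fx"]*q[0]/q[2]+f["cx"],f["fy"]*q[1]/q[2]+f["cy"]])
E
python3 - <<'E'
from h import *
import pickle
for n in("scene","side"):
    f,R,t=cam(n);pickle.dump((f,R,t),open(n+".pkl","wb"))
    cv2.imwrite(f"pics/{n}0.png",f["image"][:,:,::-1]);print(n,f["fx"],f["fy"],-R.T@t,R[2])
o=r.get_obs();print({k:np.round(v,3) for k,v in o.items()})
E
```

```text
pics
scene 390.8278372971786 390.8278372971786 [ 1.21939735 -0.03102777  1.03254116] [-0.5544979   0.0271581  -0.83174185]
side 436.59865438897333 436.59865438897333 [ 0.30419855 -0.84703356  0.99190291] [ 0.22196606  0.6525089  -0.72454345]
{'t': np.float64(0.1), 'qpos': array([ 0.979,  0.159,  1.598,  0.   ,  1.386, -0.21 ]), 'joint_vel': array([ 0.001, -0.   , -0.004,  0.   , -0.001, -0.001]), 'tau': array([-1.0000e-03, -3.9699e+01, -3.3234e+01, -0.0000e+00,  4.0000e-03,
       -0.0000e+00]), 'ee_pos': array([0.214, 0.533, 0.238]), 'tool_rot': array([-3.14, -0.  ,  2.76]), 'ft_force': array([-0.151, -0.151, -0.039]), 'wrist_torque': array([-0.039, -0.026,  0.04 ]), 'grip_width': np.float64(0.085)}
```

View pics/scene0.png

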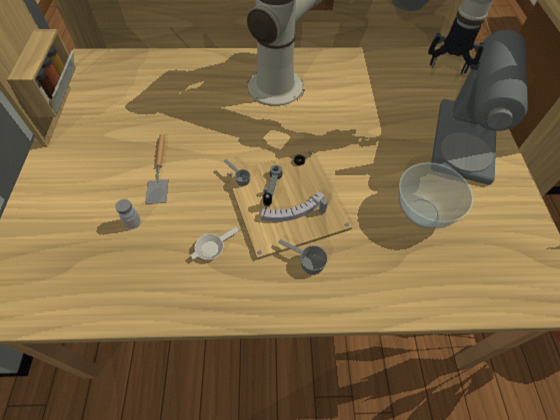

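View pics/side0.png

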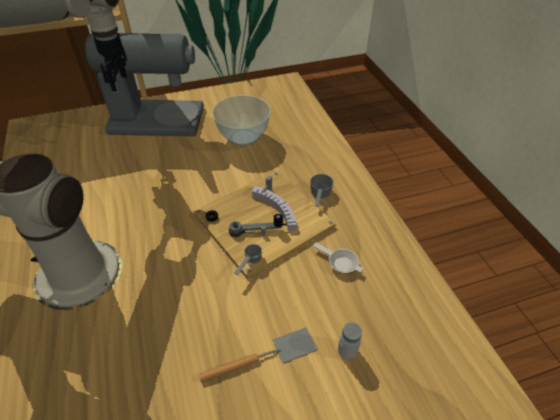

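Scene view: the board is centred at about (290,203), the pivot at (275,172), the roller at (268,198), and the marker at (323,204). The bowl and cups are clear of it. I'll look from above with the wrist camera.

```bash
python3 - <<'E'
from h import *
import pickle
f,R,t=pickle.load(open("scene.pkl","rb"))
for n,u,v,z in[("pivot",275,171,.045),("roller",268,197,.072),("marker",323,201,.075),("board",290,203,.018)]:print(n,onplane(f,R,t,u,v,z).round(3))
im=f["image"][150:260,220:360,::-1];
b=onplane(f,R,t,280,200,.03)
r.move_ptp([b[0]-.05,b[1],.33],[np.pi,0,0]) 
f,R,t=cam("wrist");pickle.dump((f,R,t),open("wrist.pkl","wb"))
cv2.imwrite("pics/w1.png",f["image"][:,:,::-1]);print(f["fx"],-R.T@t,R[2],r.get_obs()["t"],r.get_obs()["qpos"],r.get_obs()["ee_pos"])
E
```

```text
pivot [ 0.45  -0.01   0.045]
roller [ 0.568 -0.034  0.072]
marker [0.587 0.128 0.075]
board [0.555 0.034 0.018]
348.92150023612123 [0.58474761 0.00355069 0.46514883] [-0.32351976 -0.00102285 -0.94622086] 2.3333 [-2.34371943e-01 -8.11501764e-02  1.66637265e+00  1.48607762e-04
  1.55664935e+00  1.33497397e+00] [0.50154842 0.00356602 0.32984735]
```

View pics/w1.png

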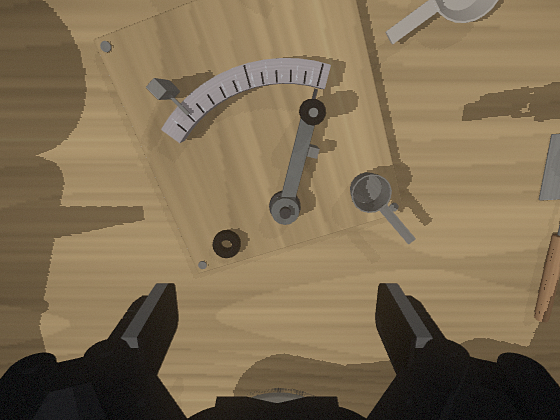

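Wrist view: pivot (285,209), roller (313,112), pointer pointing to about (318,90), marker block (162,89), and small cup (372,192) just beside the arm. I'll zoom in on this one.

```bash
python3 - <<'E'
from h import *
import pickle
f,R,t=pickle.load(open("wrist.pkl","rb"))
c=f["image"][50:225,140:340,::-1]
cv2.imwrite("pics/w1c.png",cv2.resize(c,None,fx=3.4,fy=3.4,interpolation=cv2.INTER_CUBIC))
zm=f["z_map"]
def w(u,v):
    z=zm[v,u];return (R.T@(np.array([(u-f["cx"])/f["fx"]*z,(v-f["cy"])/f["fy"]*z,z])-t)).round(4)
for p in[(285,209),(292,190),(305,150),(313,105),(313,112),(162,89),(372,192),(372,175),(226,235),(203,265),(106,47)]:print(p,w(*p))
E
```

```text
(285, 209) [ 0.4514 -0.0076  0.054 ]
(292, 190) [ 0.4726 -0.0165  0.0423]
(305, 150) [ 0.5221 -0.0315  0.0407]
(313, 105) [ 0.5749 -0.036   0.0731]
(313, 112) [ 0.5678 -0.036   0.0757]
(162, 89) [0.5908 0.1234 0.0756]
(372, 192) [ 0.4646 -0.1226  0.0219]
(372, 175) [ 0.4935 -0.1127  0.05  ]
(226, 235) [0.4077 0.0704 0.0322]
(203, 265) [0.3568 0.1069 0.0201]
(106, 47) [0.6373 0.2005 0.0202]
```

View pics/w1c.png

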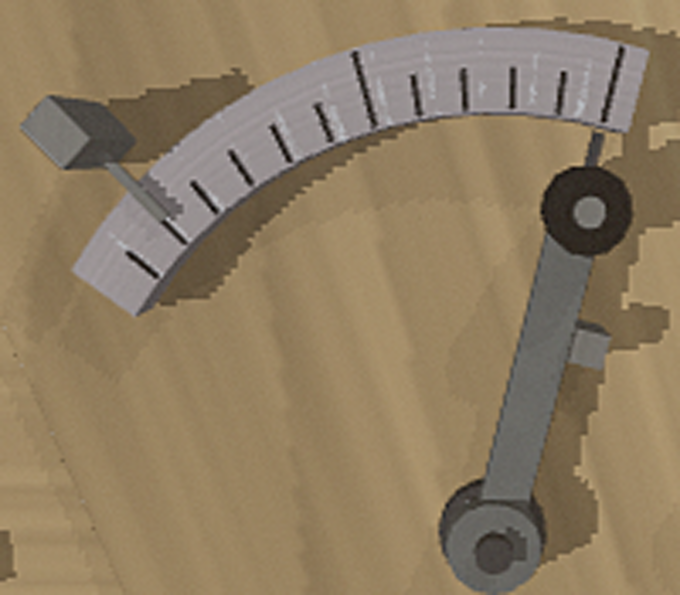

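The zoom resolves strokes 0 to 1.1. The zero stroke runs from (622,47) to (605,121), and the 0.5 stroke's outer end is at (355,53). The marker finger lies at about 1.0. The stop block is at (590,345) and the pivot pin at (493,550). I'll fit the pivot and zero direction from the strokes.

```bash
python3 - <<'E'
from h import *
import pickle
from scipy.optimize import least_squares
f,R,t=pickle.load(open("wrist.pkl","rb"))
W=lambda a,b,z:onplane(f,R,t,a/3.4+140-.35,b/3.4+50-.35,z)[:2]
st={0:[(622,47),(605,121)],.1:[(564,72),(559,113)],.2:[(513,67),(513,108)],.3:[(462,69),(466,110)],.4:[(415,75),(422,115)],.5:[(355,53),(375,127)],.6:[(318,104),(331,140)],.7:[(274,126),(291,161)],.8:[(231,151),(253,185)],.9:[(193,183),(217,213)],1.1:[(127,252),(157,276)]}
P=[(a,W(*p,.044)) for a,l in st.items() for p in l]
def res(x):
    o=[]
    for a,p in P:
        d=p-x[:2];o.append(d@[-np.sin(x[2]+a),np.cos(x[2]+a)])
    return o
s=least_squares(res,[.45,-.01,-.24]);print(s.x,np.std(s.fun))
c=s.x[:2]
print("pin",W(495,552,.054),"inner r",[np.linalg.norm(p-c).round(4) for a,p in P])
ro=W(588,211,.0735);m=W(55,132,.075);mt=W(165,215,.046)
for n,p in("roller",ro),("mark",m),("mtip",mt):
    d=p-c;print(n,p,np.hypot(*d),np.arctan2(d[1],d[0]))
for yaw,p in((1.33,[.56,-.08,.058]),(2.1,[.55,.06,.058]),(2.4,[.55,.15,.058]),(1.8,[.62,.08,.058])):print(r.inverse_kinematics(p,[np.pi,0,yaw]))
E
```

```text
[ 0.44588179 -0.00901128 -0.22355358] 0.00027790124701879967
pin [ 0.44749257 -0.00796823] inner r [np.float64(0.1767), np.float64(0.1535), np.float64(0.166), np.float64(0.1533), np.float64(0.1663), np.float64(0.1537), np.float64(0.1661), np.float64(0.1535), np.float64(0.1662), np.float64(0.1537), np.float64(0.1771), np.float64(0.1536), np.float64(0.1664), np.float64(0.1545), np.float64(0.1662), np.float64(0.1541), np.float64(0.1668), np.float64(0.154), np.float64(0.1664), np.float64(0.1541), np.float64(0.1673), np.float64(0.1547)]
roller [ 0.56799115 -0.03579545] 0.12501234247580092 -0.21592619179546774
mark [0.59128047 0.13004054] 0.201186938631735 0.7630891554935358
mtip [0.56530762 0.10502458] 0.16512632568120958 0.7623151237371416
[-3.55472297e-01  3.45258118e-01  1.76020617e+00 -4.44089210e-16
  1.03612837e+00 -1.14675970e-01]
[-0.10978628  0.31738699  1.7963827   0.          1.02782296 -0.63898995]
[ 0.0543513   0.3550972   1.7472876   0.          1.03920785 -0.77485237]
[-0.06466963  0.47741055  1.58062513  0.          1.08355697 -0.2938733 ]
```

Fit residual is 0.3 mm: pivot (0.446, −0.009), zero direction −0.22, marker at about 0.985. Next I close the fingers and approach the roller.

```bash
cat >> h.py <<'E'
C=np.array([.4459,-.0090]);PH=-.222;Z=.058
def pose(a,s,rad=.125,z=Z):
    p=PH+a;u=np.array([np.cos(p),np.sin(p)]);n=np.array([-u[1],u[0]])
    return [*(C+rad*u+s*n),z],[np.pi,0,p+np.pi/2],n
def ft(n,k=1):
    F=[]
    for _ in range(k):
        F.append(r.get_obs()["ft_force"])
        if k>1:r.hold(.02)
    F=np.mean(F,0);return F,F[:2]@n
E
python3 - <<'E'
from h import *
import json
r.gripper_to(0)
p,o,n=pose(0,-.045,z=.15);r.move_ptp(p,o)
p,o,n=pose(0,-.045);r.line_to(p,speed=.12)
r.hold(.2);F0,_=ft(n,5);print("tare",F0,r.get_obs()["t"],r.get_obs()["grip_width"])
json.dump(list(F0),open("tare.json","w"))
s=-.031
while s<-.018:
    p,o,n=pose(0,s);r.line_to(p,speed=.03);F,_=ft(n);d=F-F0
    print(round(s,4),d.round(2),(d[:2]@n).round(2),np.round(r.get_obs()["ee_pos"]-p,4),round(r.get_obs()["t"],2))
    if abs(d[:2]@n)>1:break
    s+=.0015
E
```

```text
tare [-0.17841974  0.24094237  0.17631709] 5.6167 0.000203475831933893
-0.031 [-0.88 -0.79 -0.37] -0.97 [ 0.      0.0001 -0.    ] 6.23
-0.0295 [ 0.29 -0.57 -0.45] -0.49 [ 0. -0.  0.] 6.48
-0.028 [ 0.65  0.46 -0.15] 0.59 [0. 0. 0.] 6.73
-0.0265 [-0.14 -0.54 -0.11] -0.55 [ 0.      0.0001 -0.    ] 6.98
-0.025 [0.06 0.5  0.02] 0.5 [0.     0.0001 0.    ] 7.23
-0.0235 [-0.65 -2.81 -0.57] -2.88 [-0.     -0.0004  0.    ] 7.48
```

```bash
python3 - <<'E'
from h import *
import json
F0=np.array(json.load(open("tare.json")))
a=0;S=-.0235
while a<.85:
    p,o,n=pose(a,S);r.line_to(p,speed=.04,rotation=o);F,_=ft(n,8);d=F-F0;f=-d[:2]@n
    print(round(a,3),d.round(2),f.round(2),np.round(r.get_obs()["ee_pos"]-p,4),round(r.get_obs()["t"],2))
    if f>12.8:break
    a+=.07
json.dump(a,open("a.json","w"))
E
```

```text
0 [-0.84 -4.28 -0.37] 4.36 [ 0.     -0.0003  0.0001] 7.87
0.07 [-0.84 -5.22 -0.34] 5.29 [ 0.0001 -0.0004  0.0001] 8.38
0.14 [-0.58 -6.77 -0.53] 6.8 [ 0.0002 -0.0007  0.0002] 8.88
0.21 [ 0.05 -7.66 -0.72] 7.66 [ 0.0004 -0.0011  0.0002] 9.39
0.28 [ 0.76 -8.88 -0.8 ] 8.91 [ 0.0006 -0.0015  0.0004] 9.9
0.35 [ 0.98 -9.84 -1.2 ] 9.88 [ 0.0009 -0.0018  0.0005] 10.41
0.42 [  2.19 -11.11  -1.58] 11.32 [ 0.0013 -0.0021  0.0007] 10.92
0.49 [  2.94 -12.2   -1.97] 12.54 [ 0.0018 -0.0024  0.0008] 11.43
0.56 [  4.48 -13.05  -2.24] 13.79 [ 0.0023 -0.0027  0.0011] 11.93
```

```bash
python3 - <<'E'
from h import *
import json,pickle
F0=np.array(json.load(open("tare.json")));a=.625;S=-.0235
def meas(k):
    F,_=ft(n,k);d=F-F0;f=-d[:2]@n;e=r.get_obs()["ee_pos"];v=np.array(e[:2])-C
    # contact: remove s offset
    th=np.arctan2(v[1],v[0])+np.arctan2(.0245,.125)-PH
    print(round(a,3),d.round(2),f.round(2),np.linalg.norm(d).round(2),"theta",th.round(4),round(r.get_obs()["t"],2));return f
for i in range(4):
    p,o,n=pose(a,S);r.line_to(p,speed=.04,rotation=o);r.hold(.1);f=meas(15)
    if abs(f-15)<.35:break
    a+=np.clip((15-f)/17.5,-.05,.05)
f=meas(25)
for c in("wrist","scene"):
    w=cam(c);pickle.dump(w,open(c+"2.pkl","wb"));cv2.imwrite(f"pics/{c}2.png",w[0]["image"][:,:,::-1])
r.hold(.4);meas(15);json.dump(a,open("a.json","w"))
im=pickle.load(open("scene2.pkl","rb"))[0]["image"][150:260,210:370,::-1]
cv2.imwrite("pics/s2c.png",cv2.resize(im,None,fx=4.5,fy=4.5,interpolation=cv2.INTER_CUBIC))
E
```

```text
0.625 [  5.48 -13.51  -2.77] 14.58 14.84 theta 0.6054 12.64
0.649 [  6.24 -13.55  -2.79] 14.92 15.18 theta 0.6284 13.24
0.649 [  6.09 -13.74  -2.83] 15.03 15.29 theta 0.6283 13.66
0.649 [  6.15 -13.71  -2.75] 15.03 15.28 theta 0.6285 14.41
```

View pics/wrist2.png

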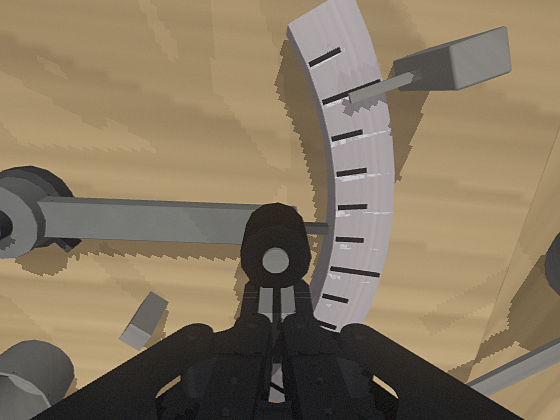

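View pics/s2c.png

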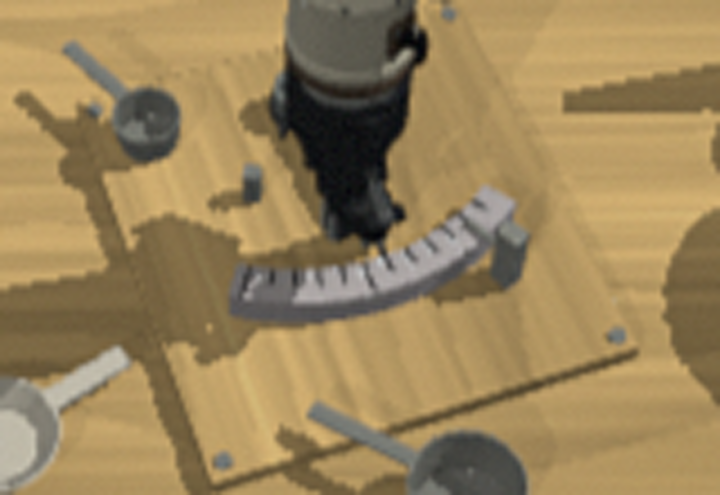

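Wrist view: pointer end at (318,228), between strokes 0.6 (336,239) and 0.7 (338,208), so it reads about 0.63. That agrees with the kinematic 0.628. Force stayed at 15.0 N for over 1 s. Next I ease the arm back, retreat, and push the marker clockwise from its anticlockwise side.

```bash
python3 - <<'E'
from h import *
import json,pickle
S=-.0235
for a in(.55,.44,.33,.22,.11,.03,0):
    p,o,n=pose(a,S);r.line_to(p,speed=.06,rotation=o)
p,o,n=pose(0,-.045);r.line_to(p,speed=.03);r.hold(.4)
p,o,n=pose(0,-.045,z=.16);r.line_to(p,speed=.15)
print(r.get_obs()["t"])
p,o,n=pose(.98,.05,.2,z=.16);r.move_ptp(p,o)
p,o,n=pose(.98,.05,.2,z=.06);r.line_to(p,speed=.1);r.hold(.2);F0,_=ft(n,8)
s=.0177
T=.63
for a in list(np.arange(.98,T+.09,-.05))+[T+.09]:
    p,o,n=pose(a,s,.2,.06);r.line_to(p,speed=.05,rotation=o);F,_=ft(n,3)
    print(round(a,3),(F-F0).round(2),np.round(r.get_obs()["ee_pos"]-p,4),round(r.get_obs()["t"],2))
w=cam("wrist");pickle.dump(w,open("w3.pkl","wb"));cv2.imwrite("pics/w3.png",w[0]["image"][:,:,::-1])
E
```

```text
18.9667
0.98 [ 0.63 -0.52  0.28] [-0.0002  0.0001 -0.0001] 22.27
0.93 [ 0.37  0.58 -0.37] [ 0.0001 -0.      0.    ] 22.67
0.88 [0.6  0.49 0.11] [ 0.0001 -0.0001  0.    ] 23.07
0.83 [-0.1   0.23 -0.28] [ 0.0001 -0.0001  0.0001] 23.47
0.78 [-0.44  0.23 -0.09] [ 0.0001 -0.0001  0.    ] 23.87
0.73 [0.26 0.08 0.23] [ 0.0001 -0.0001  0.    ] 24.27
0.72 [ 1.05  0.43 -0.05] [-0.  0. -0.] 24.57
```

```bash
python3 - <<'E'
from h import *
w=cam("scene")
cv2.imwrite("pics/s3c.png",cv2.resize(w[0]["image"][150:260,210:370,::-1],None,fx=4.5,fy=4.5,interpolation=cv2.INTER_CUBIC))
E
```

```text
(no output)
```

View pics/s3c.png

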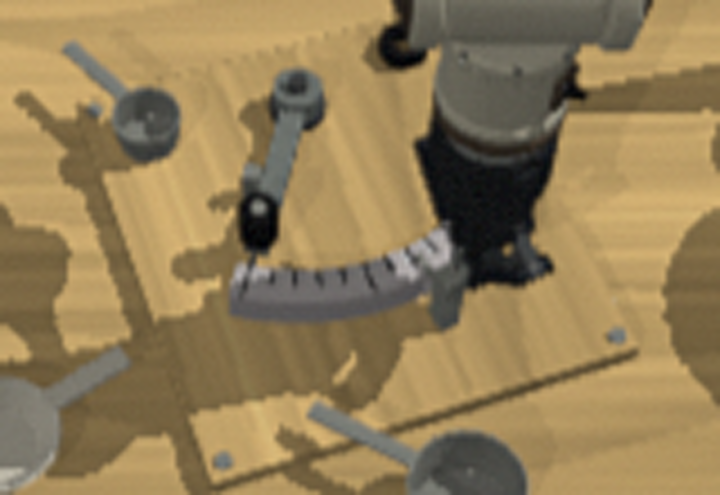

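The arm is back at its stop and the marker has moved to around 0.7. I'll finish the push, back off and check.

```bash
python3 - <<'E'
from h import *
import pickle
for a in(.675,.63):
    p,o,n=pose(a,.0177,.2,.06);r.line_to(p,speed=.02,rotation=o)
r.hold(.2);print(r.get_obs()["ee_pos"]-p)
p,o,n=pose(.63,.05,.2,.06);r.line_to(p,speed=.05)
p,o,n=pose(.63,.05,.2,.16);r.line_to(p,speed=.15)
r.move_ptp([.45,.01,.33],[np.pi,0,0]);r.hold(.2)
f,R,t=w=cam("wrist");pickle.dump(w,open("w4.pkl","wb"));print(r.get_obs()["t"])
uv=proj(f,R,t,[*(C+.14*np.array([np.cos(.2),np.sin(.2)])),.044]).astype(int);print(uv)
x0=max(uv[0]-110,0);y0=max(uv[1]-80,0);print(x0,y0)
cv2.imwrite("pics/w4.png",cv2.resize(f["image"][y0:y0+165,x0:x0+220,::-1],None,fx=3.6,fy=3.6,interpolation=cv2.INTER_CUBIC))
E
```

```text
[ 3.58301331e-05 -3.96227584e-05  2.92219140e-05]
29.4667
[268  46]
158 0
```

View pics/w4.png

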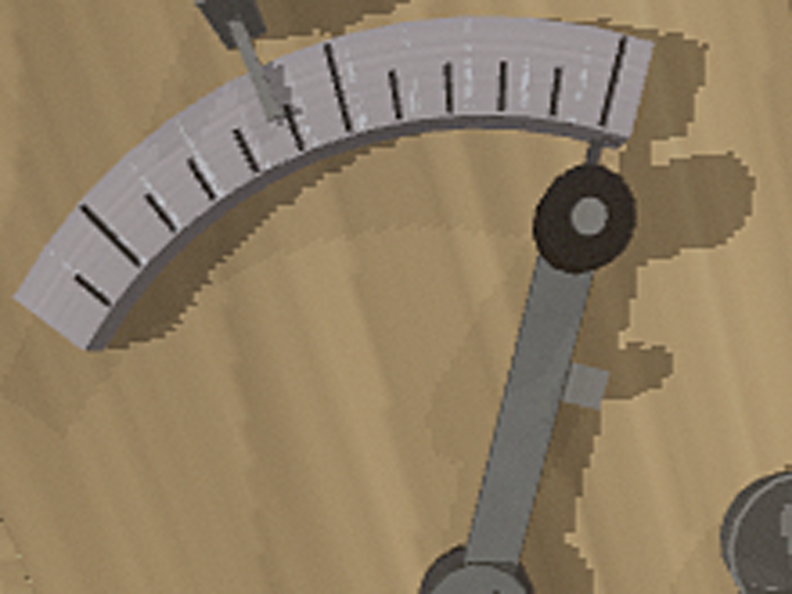

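The marker finger's tip, at about (274,112), lies just past the 0.6 stroke (297,140) on the way to 0.7 (245,150), so it reads about 0.63. The pointer stands at the zero stroke and the robot is clear, so I'm handing in.

```bash
python3 -c "
from bench import r
print(r.job_done())"
```

```text
the job is handed in; nothing more can be done
None
```

The check is done and handed in at about 29.5 s of the 54 s allowed. No verdict was reported.

- **Push:** I pushed the roller square to the arm with closed fingertips. The average force was 15.0 N along the push (15.3 N in total), held for over 1 s. The highest averaged force was about 15.3 N.
- **Reading:** The robot's position gave 0.628 rad. The wrist picture agreed, with the pointer at about 0.63 rad.
- **Return:** I eased the arm back in slow steps, and the pictures show the pointer on the zero stroke.
- **Marker:** I pushed it from about 0.985 rad to 0.63 rad. The final wrist picture shows its finger at about 0.63 to 0.65 rad.
- **Bystanders:** No bystanders looked moved in the pictures, but I did not measure their positions. The last picture covered only the scale area.

There was a small unexplained downward force of about 2.8 N during the hold; it is included in the 15.3 N. Single force readings also scatter by about 0.5 N, so I used averages. None of my checks disagreed.

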